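# Line up a disc cutter's guide plate with its matching punch

## Robot

A 6-joint arm with a two-finger parallel gripper is mounted at the origin on a cart in front of the work surface, level with it; the furniture and walls round the work are solid. World frame = base frame: x ahead of the robot, y to its left, z up, the work surface at z = 0. Lengths are in m, angles in rad, forces in N, time in s.
With the tool pointing down it reaches from about 0.225 to 0.875 m from the base axis. Payload 3.4 kg.
Tool frame: the origin (TCP) lies on the mounting face of the last link; the fingertips stand 173 mm ahead of it and the grasp point (between the pads) lies 155 mm ahead of it; z points along the fingers, y is the line along which they close (so a half turn about z gives the same grasp; the last joint's range is limited). The gripper opens to 85 mm and grips with 20 to 120 N. Pads are 22 mm wide; open, the fingers measure 114 mm over their backs; the gripper's body (76 mm by 85 mm) begins 54 mm behind the grasp point. The pads swing forward as they close: fully open they stand 13 mm farther back than shut.
Start: joints at [-1.453, 0.276, 1.505, -0, 1.361, -0.121], TCP at [0.136, -0.559, 0.405] pointing down, gripper open.
Joint ranges: [-2.89, 2.89], [-0.75, 2.08], [0.22, 2.7], [-1.18, 4.32], [0.11, 2.71], [-2.7, 2.7]. Speed limits (rad/s): [2.57, 2.57, 3.14, 3.14, 3.14, 3.14].

## Interface

Orientations are given as a rotation vector (axis times angle).
In Python, from station import ctrl gives the robot as it stands.
- The arm moves only by the tool move_arm, never from a script. Its argument "targets" is a list of rows, each a list of 3 entries, a list of its own where there are three numbers: the shift along the tool's x, y, z as a fraction of full scale, then the turn about the tool's z as a fraction of full scale, then the finger opening in mm, from 0 to 85.4. A call has 1 to 8 rows; each row is the pose to reach, as a shift and turn from the pose commanded when the call began, along the tool's axes at that moment; what a row does not reach only later rows make up. Full scale, the value 1, is 1000 mm for a shift and 45 degrees for a turn. A row lasts 1/12 s, in which the tool goes at most 41.7 mm and 7.16 degrees, less where a joint would pass 70% of its speed; a pose out of reach is approached as far as the arm can. A call with a number of a shift or a turn outside -1 to 1 is refused whole. A call with a gripper value outside its range is refused whole. The fingers move at their own pace and stop on an object; "squeeze" is the grip in N (left out, the last holds). Time passes only in rows, so rows that repeat a pose let the fingers close. It gives the time, the measured TCP pose, the force, the opening and the grip force at its end, in the units of the state.
- ctrl.read_state(): the state, without advancing time (a new reading comes with each control period).
- ctrl.snapshot(name): name is "scene" or "top" or "wrist"; returns (picture, depth): 400x640x3 uint8, red, green, blue; 400x640 float32, m along the optical axis (not along the pixel's ray), 0 where there is no reading.
- ctrl.camera_info(name): a dict with "camera_matrix" (3x3 intrinsics, pixels), "dist_coeffs" ([k1, k2, p1, p2, k3] as OpenCV has them; the pictures are not rectified), "R" (3x3) and "t" (3): a world point X has camera coordinates R X + t. Camera axes: x right, y down, z forward; pixel columns grow to the right and rows downward; lengths in m; the calibration is good to about 2 mm. A picture is of the moment at which its call begins: read the wrist's pose just before it. camera_info takes no time and is no camera call; for the wrist camera it gives the pose at the moment of the call.
- ctrl.sign_off(): hands the job in; it is judged then, once.
The state is a dict: "time_s": time; "qpos": joint angles; "qvel": joint speeds; "effort": joint torques, N m; "eef_pos": TCP position; "eef_rot": TCP orientation; "force": force on the tool from outside, world axes, zero at the start; "wrist_torque": the same for the moment, N m; "gripper_width": finger opening in m; "finger_force": force on a finger pad.
Only numpy, scipy, OpenCV 4.12 (cv2) and the standard library are available. Lean on these libraries where they do the work, as an engineer would, in place of code of your own. Each camera call takes 0.05 s, during which the arm holds its last target. There are 200 camera calls.

## Task

The disc cutter's guide plate has crept along, so its holes no longer stand over those of the die plate underneath. Take the punch that stands on the soldering brick, put it into the guide hole of its own diameter, work it (and the plate with it) along the row until it drops into the matching die hole below, and leave it fully home there, upright and with its collar down on the plate. Feel your way gently, pressing the cutter with no more than about 40 N, and leave the two punches in the wooden stand and everything else on the benches alone.

Things in the scene. Friction and masses are not known exactly. Their poses are not given: they have to be found in the camera images.
- cutter: steel disc cutter, 78 x 254 x 51 mm, fixed to the bench: a die plate below, a guide plate over it, both between two dark end blocks (inner faces at y = +-107 mm, 51 mm tall with screws). Origin at the centre of its underside, z up, y along the holes. Both plates have five round through holes on x = 0, for 11, 14, 17, 20, 23 mm, 36 mm apart, smallest at y = -72 mm, each 1 mm wider than its punch
- die_face (a point): centre of the fixed die plate's upper face, 26 mm above the bench; axes as the cutter's. The plate is 16 mm thick and clear below. A punch that has entered the guide hole lands on this face, its foot 17 mm below the guide plate's upper face, until it is carried along the row to the die hole's axis, the guide plate sliding with it
- guide_track (a point): fixed point, where the centre of the guide plate's upper face (43 mm above the bench) is when in line. The plate (184 mm long, 14 mm thick, 3 mm slot below) slides along y only, 3 mm to -y and 15 mm to +y; about 7 N of friction holds it where it is put. It starts 5 to 14.5 mm off to +y, the end with the largest hole; its place is not measured: find its hole by feel
- hole14 (a point): point on the axis of the 14 mm hole of the fixed DIE plate (y = -36 mm in the cutter's frame), at the height of the guide plate's upper face (43 mm above the bench); axes as the cutter's: z up, y along the row. The guide plate's own 14 mm hole starts 5 to 14.5 mm to +y of it
- punch14_mid (a point): steel punch, upright, 76 mm tall, 0.1 to 0.2 kg: round shank of 14 mm diameter, 38 mm long, 1 mm bevel at the foot; collar 28 mm wide, 4 mm thick; on top a dark round grip, 18 mm wide, 34 mm tall. The point is on its axis 38 mm above the foot, at the collar's underside; z up the axis. Home, it lies at its hole's point. Of the three punches one, which varies, stands on the brick
- hole17 (a point): point on the axis of the 17 mm hole of the fixed DIE plate (y = 0 mm in the cutter's frame), at the height of the guide plate's upper face (43 mm above the bench); axes as the cutter's: z up, y along the row. The guide plate's own 17 mm hole starts 5 to 14.5 mm to +y of it
- punch17_mid (a point): steel punch, upright, 76 mm tall, 0.1 to 0.2 kg: round shank of 17 mm diameter, 38 mm long, 1 mm bevel at the foot; collar 28 mm wide, 4 mm thick; on top a dark round grip, 18 mm wide, 34 mm tall. The point is on its axis 38 mm above the foot, at the collar's underside; z up the axis. Home, it lies at its hole's point. Of the three punches one, which varies, stands on the brick
- hole20 (a point): point on the axis of the 20 mm hole of the fixed DIE plate (y = 36 mm in the cutter's frame), at the height of the guide plate's upper face (43 mm above the bench); axes as the cutter's: z up, y along the row. The guide plate's own 20 mm hole starts 5 to 14.5 mm to +y of it
- punch20_mid (a point): steel punch, upright, 76 mm tall, 0.1 to 0.2 kg: round shank of 20 mm diameter, 38 mm long, 1 mm bevel at the foot; collar 28 mm wide, 4 mm thick; on top a dark round grip, 18 mm wide, 34 mm tall. The point is on its axis 38 mm above the foot, at the collar's underside; z up the axis. Home, it lies at its hole's point. Of the three punches one, which varies, stands on the brick
- brick: soldering brick, 67 x 101 x 28 mm, fixed, pale with a scorched top; origin at the centre of its underside, z up, y along its length. The punch to use stands on its top, 28 mm above the bench, within 12 mm (x) and 30 mm (y) of its centre
- stand: wooden punch stand, 54 x 178 x 36 mm, fixed, four wells in a row; origin at the centre of its underside. Two punches stand in it with their feet 28 mm above the bench; leave them
- caliper: bystander, loose: vernier caliper, 55 x 168 x 8 mm; origin at the centre of its underside
- oil_bottle: bystander, loose: oil bottle with a red spout, 42 x 42 x 129 mm; origin at the centre of its underside
- loupe: bystander, loose: loupe, 22 x 36 x 14 mm; origin at the centre of its underside
- dapping_punch: bystander, loose: ball-headed dapping punch standing on end, 18 x 18 x 73 mm; origin at the centre of its underside
- solder_tin: bystander, loose: round flat tin, 65 x 65 x 21 mm; origin at the centre of its underside

How it is judged:
On the way, in this order (a step that is already met when the one before it is completed fails the run):
1. the punch from the brick has been lifted (height (world z) of any of punch14_mid, punch17_mid, punch20_mid above 0.085 m), for 0.1 s.
2. its shank is at least 6 mm down in the guide hole of its own size (((horizontal distance between punch14_mid and hole14 below 0.018 m and z of punch14_mid in the frame of hole14 below 0.032 m) or (horizontal distance between punch17_mid and hole17 below 0.018 m and z of punch17_mid in the frame of hole17 below 0.032 m) or (horizontal distance between punch20_mid and hole20 below 0.018 m and z of punch20_mid in the frame of hole20 below 0.032 m))), for 0.1 s.
At the end, for the whole second after the job is handed in: The punch from the brick is in the hole of its own diameter through both plates: axis within 3 mm of the die hole's axis, collar at most 2 mm above the guide plate, leaning under 0.06 rad; the other two are within 15 mm of where they stood, and no punch is left on the brick (((horizontal distance between punch14_mid and hole14 below 0.003 m and z of punch14_mid in the frame of hole14 between -0.003 and 0.002 m and angle between punch14_mid's own z axis and vertical below 0.06 rad and distance of each of punch17_mid, punch20_mid from where it was at the start of the episode below 0.015 m and horizontal distance between each of punch17_mid, punch20_mid and brick above 0.06 m) or (horizontal distance between punch17_mid and hole17 below 0.003 m and z of punch17_mid in the frame of hole17 between -0.003 and 0.002 m and angle between punch17_mid's own z axis and vertical below 0.06 rad and distance of each of punch14_mid, punch20_mid from where it was at the start of the episode below 0.015 m and horizontal distance between each of punch14_mid, punch20_mid and brick above 0.06 m) or (horizontal distance between punch20_mid and hole20 below 0.003 m and z of punch20_mid in the frame of hole20 between -0.003 and 0.002 m and angle between punch20_mid's own z axis and vertical below 0.06 rad and distance of each of punch14_mid, punch17_mid from where it was at the start of the episode below 0.015 m and horizontal distance between each of punch14_mid, punch17_mid and brick above 0.06 m))); the robot touches nothing.
It fails at once if the cutter is pressed or pushed with more than 40 N (contact force between cutter and anything else above 40 N).
It fails at once if a punch is tipped over or leaned by more than 0.5 rad (angle between any of punch14_mid, punch17_mid, punch20_mid's own z axis and vertical above 0.5 rad).
It fails at once if two of the punches are moved by more than 15 mm (distance of each of punch14_mid, punch17_mid from where it was at the start of the episode above 0.015 m or distance of each of punch14_mid, punch20_mid from where it was at the start of the episode above 0.015 m or distance of each of punch17_mid, punch20_mid from where it was at the start of the episode above 0.015 m).
It fails at once if one of the other things on the benches is moved by more than 30 mm (distance of any of caliper, oil_bottle, loupe, dapping_punch, solder_tin from where it was at the start of the episode above 0.03 m).
It also fails if it takes over 54 s, if anything falls off the work surface, if the arm or the gripper's body presses on something with over 40 N, if the wrist force passes 120 N, or if a joint passes its speed limit or range.

## Working session

There is one attempt and no reset: what is moved stays moved. The work goes in short steps, Python scripts to look and compute and a tool call to move; the robot and the scene stay as the last step left them, time stands still between calls to the robot, and variables do not carry over. Pictures are saved under pics/ and viewed, at most 10 in all, crops included, and the job is handed in when it is done.

Besides the shell and the picture viewer there is one more tool, called after "Request:" as name([rows], argument=value, ...), one row to a line, values as JSON. move_arm: Moves the arm, as the interface text tells. Its arguments: {"type":"object","properties":{"targets":{"type":"array"},"squeeze":{"type":"number"}},"required":["targets"]}

```bash
mkdir -p pics; cat > h.py <<'E'
import numpy as np, cv2
from station import ctrl
def snap(n,f=None):
    i=ctrl.camera_info(n); p,d=ctrl.snapshot(n)
    if f: cv2.imwrite('pics/'+f,p[:,:,::-1])
    return p,d,i
def ray(i,u,v,z):
    K=np.array(i['camera_matrix'],float);D=np.array(i['dist_coeffs'],float)
    q=cv2.undistortPoints(np.array([[[u,v]]],float),K,D)[0,0]
    R=np.array(i['R']);t=np.array(i['t']);c=-R.T@t;r=R.T@np.array([q[0],q[1],1])
    return c+r*(z-c[2])/r[2]
def cloud(d,i):
    K=np.array(i['camera_matrix'],float);D=np.array(i['dist_coeffs'],float)
    h,w=d.shape;g=np.stack(np.meshgrid(np.arange(w),np.arange(h)),-1).reshape(-1,1,2).astype(float)
    q=cv2.undistortPoints(g,K,D)[:,0];P=np.c_[q,np.ones(len(q))]*d.reshape(-1,1)
    return ((P-np.array(i['t']))@np.array(i['R'])).reshape(h,w,3)
E
python3 - <<'E'
from h import *
s=ctrl.read_state();print(s)
for n in('top','scene'):
    p,d,i=snap(n,n+'0.png');print(n,i['camera_matrix'],i['R'],i['t'])
E
```

```text
{'time_s': 0.0, 'qpos': array([-1.45302024e+00,  2.76571035e-01,  1.50613890e+00,  2.45671784e-06,
        1.36070247e+00, -1.20972574e-01]), 'qvel': array([ 0.00250853, -0.00022232,  0.00119836,  0.00094863, -0.00096483,
       -0.00021987]), 'effort': array([ 1.26322135e-03, -4.16766822e+01, -2.45801550e+01, -5.67819984e-05,
        1.11812650e-02,  4.44069315e-06]), 'eef_pos': array([ 0.13596433, -0.55846581,  0.4038508 ]), 'eef_rot': array([-3.11742832e+00, -3.73917936e-01, -8.33707317e-06]), 'force': array([-0.23275057,  0.72949892,  0.21200891]), 'wrist_torque': array([-0.0138386 ,  0.01740395, -0.02173498]), 'finger_force': 0.0, 'gripper_width': 0.08520717719727532}
top [[378.67754404   0.         320.04687857]
 [  0.         378.67754404 200.92125297]
 [  0.           0.           1.        ]] [[-0.00324306 -0.99995241 -0.00920105]
 [-0.9932938   0.00428459 -0.11553819]
 [ 0.11557212  0.00876465 -0.99326042]] [-0.05083706  0.60854978  1.00912707]
scene [[487.43520618   0.         324.13104973]
 [  0.         487.43520618 205.36017928]
 [  0.           0.           1.        ]] [[-0.88676294 -0.46189767  0.01737906]
 [-0.27969387  0.50627022 -0.81575842]
 [ 0.36799841 -0.72824515 -0.57813162]] [0.52432957 0.24794939 1.17435268]
```

View pics/top0.png

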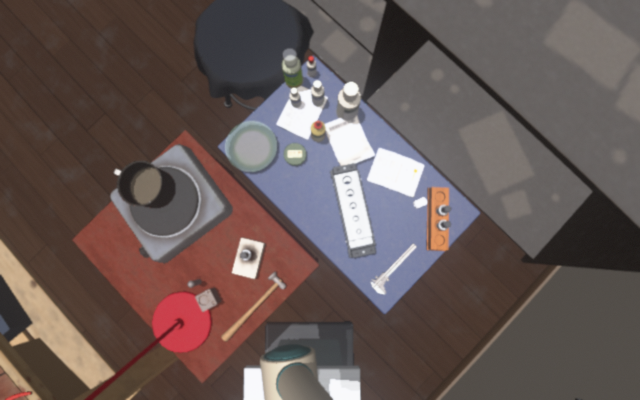

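View pics/scene0.png

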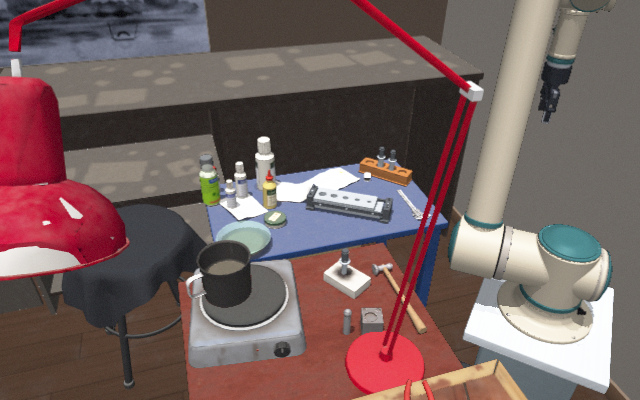

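The top view shows the cutter at about (352,210), with its larger holes towards the top. The brick with its punch is at (248,258), the stand at (440,218) and the caliper at (395,270). In the scene view the punch is at (345,262). The lamp boom runs over the bench to the right of the brick.

```bash
python3 - <<'E'
from h import *
p,d,i=snap('top');C=cloud(d,i)
ps,ds,js=snap('scene');S=cloud(ds,js)
print('top cam',-np.array(i['R']).T@np.array(i['t']))
def box(X,p,x0,y0,r): return X[y0-r:y0+r,x0-r:x0+r]
# brick: pale bright with z~.028
def fit(mask,name,z):
    cs,_=cv2.findContours(mask.astype(np.uint8),cv2.RETR_EXTERNAL,cv2.CHAIN_APPROX_NONE)
    c=max(cs,key=cv2.contourArea)
    P=np.array([ray(i,*q[0],z)[:2] for q in c],np.float32)*1000
    print(name,cv2.minAreaRect(P))
m=np.zeros(d.shape,bool);m[235:285,225:270]=1
hsv=cv2.cvtColor(p,cv2.COLOR_RGB2HSV)
b=m&(C[...,2]>.015)
fit(b,'brick',.028)
for z0 in(.05,.08,.095):
    q=C[m&(C[...,2]>z0)];print('punch>',z0,len(q),np.median(q,0) if len(q) else'', q.max(0) if len(q) else '')
m=np.zeros(d.shape,bool);m[155:265,322:382]=1
c=m&(C[...,2]>.025);fit(c,'cutter',.045)
q=C[c];print('z',np.percentile(q[:,2],[5,25,50,75,95]))
w=m&(hsv[...,2]>170)&(hsv[...,1]<60);fit(w,'plate bright',.043)
cv2.imwrite('pics/t1.png',np.hstack([cv2.resize(p[150:270,315:385,::-1],None,fx=5,fy=5,interpolation=cv2.INTER_CUBIC)[:600],cv2.resize(ps[235:305,310:380,::-1],None,fx=6,fy=8.571,interpolation=cv2.INTER_CUBIC)]))
# tall things over the area (cloud, z>.12) in scene
for n,X in(('t',C),('s',S)):
    q=X[(X[...,2]>.12)&(X[...,2]<.75)&(X[...,0]>.15)&(X[...,0]<.75)&(abs(X[...,1])<.45)]
    H={}
    for a in q: k=(round(a[0]/.05)*5,round(a[1]/.05)*5);H.setdefault(k,[]).append(a[2])
    print(n,{k:(len(v),round(min(v),2),round(max(v),2)) for k,v in sorted(H.items()) if len(v)>3})
E
```

```text
top cam [ 0.4876769  -0.06228667  1.07216897]
brick ((453.79803466796875, 145.06790161132812), (67.78231811523438, 100.8070068359375), 76.4579849243164)
punch> 0.05 105 [0.46514115 0.13812173 0.09903305] [0.4876769  0.15288235 1.07216897]
punch> 0.08 66 [0.46518321 0.13995042 0.10305764] [0.4876769  0.15094754 1.07216897]
punch> 0.095 57 [0.46515937 0.14032498 0.10391037] [0.4876769  0.15094754 1.07216897]
cutter ((594.9219360351562, -142.37399291992188), (279.54833984375, 111.48220825195312), 0.2051529586315155)
z [0.02658366 0.03702289 0.0425026  0.04455312 0.04822839]
plate bright ((608.6451416015625, -140.40921020507812), (163.84803771972656, 253.59312438964844), 89.74684143066406)
t {(15, 5): (153, np.float64(0.17), np.float64(0.25)), (15, 10): (28, np.float64(0.15), np.float64(0.18)), (20, -5): (244, np.float64(0.13), np.float64(0.4)), (20, 0): (668, np.float64(0.18), np.float64(0.39)), (20, 5): (476, np.float64(0.17), np.float64(0.27)), (20, 10): (102, np.float64(0.12), np.float64(0.18)), (25, -5): (481, np.float64(0.12), np.float64(0.41)), (25, 0): (534, np.float64(0.12), np.
[... 1790 characters left out ...]
.float64(0.69)), (30, 30): (14, np.float64(0.12), np.float64(0.16)), (30, 35): (8, np.float64(0.12), np.float64(0.13)), (30, 40): (594, np.float64(0.68), np.float64(0.74)), (35, 40): (70, np.float64(0.72), np.float64(0.74)), (35, 45): (114, np.float64(0.73), np.float64(0.74)), (60, 35): (252, np.float64(0.12), np.float64(0.19)), (60, 40): (620, np.float64(0.12), np.float64(0.19)), (60, 45): (225, np.float64(0.12), np.float64(0.19)), (65, 35): (748, np.float64(0.13), np.float64(0.19)), (65, 40): (91, np.float64(0.12), np.float64(0.19)), (65, 45): (357, np.float64(0.12), np.float64(0.19)), (70, 35): (259, np.float64(0.13), np.float64(0.19)), (70, 40): (199, np.float64(0.14), np.float64(0.19))}
```

View pics/t1.png

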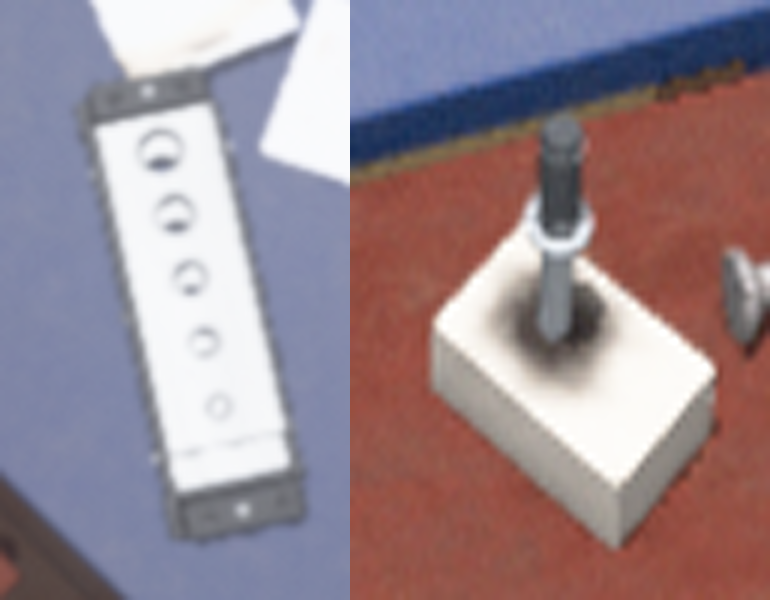

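The zoomed crop shows the guide plate's five holes on a line; the 14 mm one is at about (356,218) in the full frame, and the screws are at (344.6,168) and (363.4,251.6). The punch's shank is about 0.75 of its grip's width, so it is probably the 14 mm punch.

```bash
cat >> h.py <<'E'
from scipy.spatial.transform import Rotation as Ro
def goto(x,y,z,yaw=None):
    s=ctrl.read_state();M=Ro.from_rotvec(s['eef_rot']).as_matrix();p=s['eef_pos']
    y0=np.degrees(np.arctan2(M[1,0],M[0,0]));yaw=y0 if yaw is None else yaw
    print('shift',np.round(M.T@(np.array([x,y,z])-p),4),'turn',round((y0-yaw)/45,3),'yaw',round(y0,2),'tilt',np.round(M[:2,2],4))
E
python3 - <<'E'
from h import *
i=ctrl.camera_info('top')
a=ray(i,344.6,168,.052);b=ray(i,363.4,251.6,.052);c=(a+b)/2;u=(a-b)[:2];L=np.hypot(*u);u/=L
print(a,b,'L',L,'c',c,'yaw row',np.degrees(np.arctan2(u[1],u[0])))
for n,px in zip((23,20,17,14,11),((160,151),(175,215),(190,278),(204,342),(219,406))):
    h=ray(i,315+px[0]/5,150+px[1]/5,.043);print(n,h[:2],'along',(h-c)[:2]@u, 'across',(h-c)[:2]@[-u[1],u[0]])
goto(.465,.14,.38,102.7)
E
```

```text
[ 0.69690177 -0.12085691  0.052     ] [ 0.46955082 -0.16868886  0.052     ] L 0.2323281055021288 c [ 0.58322629 -0.14477289  0.052     ] yaw row 11.881079169609261
23 [ 0.66453845 -0.12759765] along 0.08310626653698945 across 6.665843374516686e-05
20 [ 0.62893797 -0.13540511] along 0.04666104931241828 across -0.00024407560562608477
17 [ 0.5941744  -0.14316724] along 0.011044138362669953 across -0.0006827544518290074
14 [ 0.55913159 -0.15032907] along -0.02472243499286551 across -0.00047651437789731206
11 [ 0.52434252 -0.15799127] along -0.06034372241989715 across -0.0008121519619721585
shift [ 0.4849 -0.6009  0.0249] turn -1.978 yaw 13.68 tilt [-0.0001  0.0011]
```

Request:
move_arm([
  [[0.485,-0.601,0.02],-0.5,60],
  [[0.485,-0.601,0.02],-1,60],
  [[0.485,-0.601,0.02],-1,60],
  [[0.485,-0.601,0.02],-1,60],
  [[0.485,-0.601,0.02],-1,60],
  [[0.485,-0.601,0.02],-1,60],
  [[0.485,-0.601,0.02],-1,60],
  [[0.485,-0.601,0.02],-1,60],
])

```text
time_s: 0.87
eef_pos: [0.2781, -0.2553, 0.396]
eef_rot: [2.738, 1.54, 0.0]
force: [0.7, -0.4, -0.7]
gripper_width: 0.0601
finger_force: 0.0
```

```bash
python3 -c "
from h import *
goto(.465,.14,.38,102.7)"
```

```text
shift [ 0.4348 -0.0457  0.016 ] turn -0.978 yaw 58.7 tilt [ 0.0005 -0.0002]
```

Request:
move_arm([
  [[0.435,-0.046,0.016],-0.98,60],
  [[0.435,-0.046,0.016],-0.98,60],
  [[0.435,-0.046,0.016],-0.98,60],
  [[0.435,-0.046,0.016],-0.98,60],
  [[0.435,-0.046,0.016],-0.98,60],
  [[0.435,-0.046,0.016],-0.98,60],
  [[0.435,-0.046,0.016],-0.98,60],
  [[0.435,-0.046,0.016],-0.98,60],
])

```text
time_s: 1.53
eef_pos: [0.4204, 0.0462, 0.384]
eef_rot: [1.958, 2.456, 0.0]
force: [1.2, -0.4, -0.4]
gripper_width: 0.0601
finger_force: 0.0
```

```bash
python3 -c "
from h import *
goto(.465,.14,.38,101.9)"
```

```text
shift [0.0815 0.0644 0.004 ] turn 0.021 yaw 102.87 tilt [ 0.0007 -0.0004]
```

Request:
move_arm([
  [[0.04,0.05,0.03],0.02,60],
  [[0.04,0.05,0.03],0.02,60],
  [[0.04,0.05,0.03],0.02,60],
  [[0.04,0.05,0.03],0.02,60],
])

```text
time_s: 1.87
eef_pos: [0.4603, 0.095, 0.3528]
eef_rot: [-1.975, -2.441, 0.004]
force: [-1.1, 0.2, 0.4]
gripper_width: 0.0599
finger_force: 0.0
```

```bash
python3 -c "
from h import *
goto(.465,.14,.38,101.9)
p,d,i=snap('wrist','w1.png');print(i,-np.array(i['R']).T@np.array(i['t']))"
```

```text
shift [ 0.043   0.0139 -0.0273] turn 0.003 yaw 102.05 tilt [-0.0029 -0.0006]
{'camera_matrix': array([[314.57863713,   0.        , 318.85895269],
       [  0.        , 314.57863713, 203.97687928],
       [  0.        ,   0.        ,   1.        ]]), 'dist_coeffs': array([-0.00559681,  0.        ,  0.        ,  0.        ,  0.        ]), 'R': array([[ 0.97812297,  0.20800188, -0.00326565],
       [ 0.20033338, -0.9376    ,  0.28420551],
       [ 0.05605341, -0.27864215, -0.95875782]]), 't': array([-0.4692963 , -0.02609264,  0.32994596])} [0.44576213 0.16508691 0.32222139]
```

View pics/w1.png

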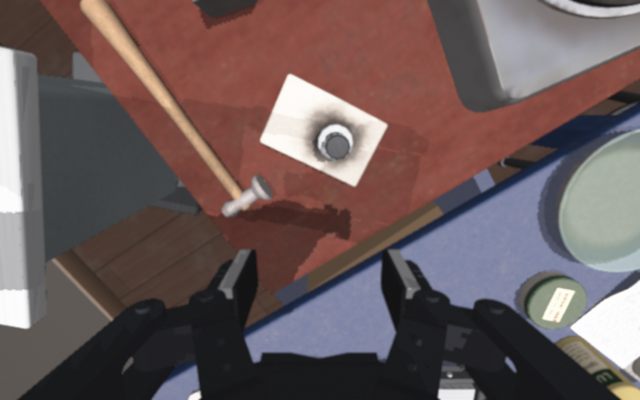

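The wrist view shows the punch's cap at (337,147) in front of its light collar, on the scorched brick. The fingers are at the bottom of the frame.

```bash
python3 -c "
from h import *
s=ctrl.read_state();p,d,i=snap('wrist')
g=cv2.cvtColor(p,cv2.COLOR_RGB2GRAY);c=p[125:170,315:360]
C=cloud(d,i);m=(C[...,2]>.095)&(C[...,2]<.115);m[:100]=0;m[200:]=0
v,u=np.nonzero(m);print(len(u),u.mean(),v.mean(),C[m].mean(0),u.min(),u.max(),v.min(),v.max())
w=ray(i,(u.min()+u.max())/2,(v.min()+v.max())/2,.104);print(w,ray(i,u.mean(),v.mean(),.104),ray(i,337,147,.104))
goto(w[0],w[1],.245,101.9)"
```

```text
546 337.05494505494505 144.34249084249083 [0.4618004  0.14493382 0.10344971] 324 350 132 157
[0.46174381 0.14489177 0.104     ] [0.46175695 0.14500382 0.104     ] [0.46212217 0.14323335 0.104     ]
shift [0.0498 0.0127 0.1088] turn -0.0 yaw 101.89 tilt [-0.001  -0.0007]
```

Request:
move_arm([
  [[0.05,0.012,0.0],0,50],
  [[0.05,0.012,0.03],0,50],
  [[0.05,0.012,0.06],0,50],
  [[0.05,0.012,0.09],0,50],
  [[0.05,0.012,0.107],0,50],
  [[0.05,0.012,0.107],0,50],
])

```text
time_s: 2.47
eef_pos: [0.4596, 0.1439, 0.2444]
eef_rot: [-1.979, -2.434, 0.009]
force: [-0.8, 0.2, 0.9]
gripper_width: 0.0501
finger_force: 0.0
```

```bash
python3 -c "
from h import *
goto(.4618,.1445,.245,101.9)"
```

```text
shift [ 0.0002  0.0023 -0.0006] turn -0.003 yaw 101.78 tilt [-0.0069 -0.0016]
```

Request:
move_arm([
  [[0,0.001,0],0,40],
  [[0,0.001,0],0,25],
  [[0,0.001,0],0,10],
  [[0,0.001,0],0,5],
  [[0,0.001,0],0,5],
  [[0,0.001,0],0,5],
  [[0,0.001,0],0,5],
  [[0,0.001,0],0,5],
], squeeze=60)

```text
time_s: 3.13
eef_pos: [0.4635, 0.1455, 0.2489]
eef_rot: [1.977, 2.437, 0.004]
force: [-0.1, -1.1, 7.0]
gripper_width: 0.0159
finger_force: 58.8
```

Request:
move_arm([
  [[0,0,-0.02],0,5],
  [[0,0,-0.05],0,5],
  [[0,0,-0.08],0,5],
  [[0,0,-0.08],0,5],
])

```text
time_s: 3.47
eef_pos: [0.4646, 0.146, 0.3329]
eef_rot: [1.974, 2.433, 0.015]
force: [1.0, 0.1, -1.2]
gripper_width: 0.0165
finger_force: 58.9
```

```bash
python3 -c "
from h import *
print(ctrl.read_state()['force'])
p,d,i=snap('wrist','w2.png');snap('scene','s2.png')
a=cv2.imread('pics/w2.png')[180:400,160:480];b=cv2.imread('pics/s2.png')[170:310,260:420]
cv2.imwrite('pics/v2.png',np.hstack([cv2.resize(a,(400,275)),cv2.resize(b,(314,275),interpolation=cv2.INTER_CUBIC)]))
goto(.5591,-.1503,.33,101.9)"
```

```text
[ 0.98977971  0.05084187 -1.15708834]
shift [-0.3095  0.0333 -0.0013] turn -0.0 yaw 101.89 tilt [0.004  0.0006]
```

View pics/v2.png

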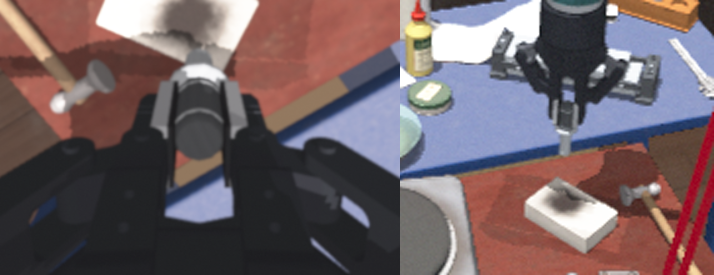

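The punch sits straight between the pads, clear of the brick, and its shank is clearly narrower than its grip. That confirms the 14 mm punch.

Request:
move_arm([
  [[-0.04,0.004,-0.01],0,5],
  [[-0.08,0.008,-0.01],0,5],
  [[-0.12,0.012,-0.01],0,5],
  [[-0.16,0.016,-0.01],0,5],
  [[-0.2,0.02,-0.01],0,5],
  [[-0.24,0.024,-0.01],0,5],
  [[-0.28,0.03,-0.01],0,5],
  [[-0.32,0.033,-0.01],0,5],
])

```text
time_s: 4.23
eef_pos: [0.5607, -0.1625, 0.3352]
eef_rot: [-1.978, -2.437, 0.001]
force: [1.1, 0.9, -1.3]
gripper_width: 0.0164
finger_force: 58.8
```

Request:
move_arm([
  [[-0.035,0,0],0,5],
  [[-0.06,0,0.02],0,5],
  [[-0.06,0,0.05],0,5],
  [[-0.06,0,0.058],0,5],
  [[-0.06,0,0.058],0,5],
  [[-0.06,0,0.058],0,5],
  [[-0.06,0,0.058],0,5],
])

```text
time_s: 4.82
eef_pos: [0.5734, -0.2187, 0.2798]
eef_rot: [1.977, 2.44, 0.001]
force: [0.9, -0.1, -0.3]
gripper_width: 0.016
finger_force: 58.8
```

```bash
python3 -c "
from h import *
print(ctrl.read_state())
p,d,i=snap('wrist','w3.png')
np.savez('w3.npz',p=p,d=d,R=i['R'],t=i['t'],camera_matrix=i['camera_matrix'],dist_coeffs=i['dist_coeffs'])
goto(.5591,-.1503,.285,101.9)"
```

```text
{'time_s': 4.8167, 'qpos': array([-4.77677318e-01,  4.22779214e-01,  1.60533865e+00,  1.09319521e-04,
        1.11234696e+00, -6.86255418e-01]), 'qvel': array([ 0.00385804, -0.01685355, -0.01446116, -0.00321177, -0.00268127,
       -0.00012508]), 'effort': array([-3.21452608e-01, -4.66735303e+01, -2.13267428e+01, -1.92419736e-02,
        5.77362569e-02,  4.73213986e-04]), 'eef_pos': array([ 0.57339912, -0.21865852,  0.27982798]), 'eef_rot': array([1.97749559e+00, 2.43973374e+00, 5.08595924e-04]), 'force': array([ 0.87623604, -0.12652434, -0.27667982]), 'wrist_torque': array([ 0.03377956, -0.00271902,  0.02414018]), 'finger_force': 58.83199689482353, 'gripper_width': 0.01600522672535871}
shift [ 0.0699  0.     -0.0048] turn 0.001 yaw 101.96 tilt [ 0.0021 -0.001 ]
```

View pics/w3.png

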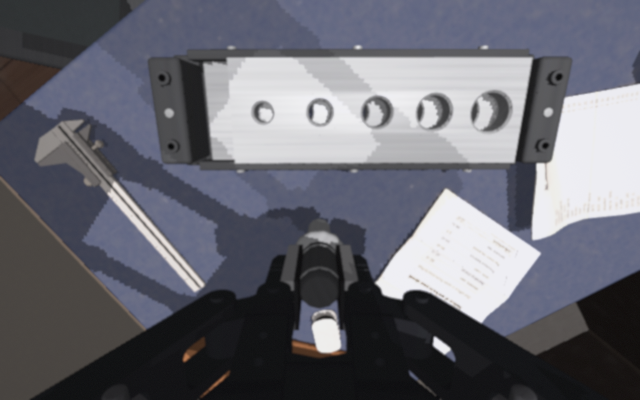

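The wrist view shows the whole cutter. The guide holes run along row 112, at about x = 263 (11 mm), 319 (14), 376, 434 and 491, and the punch tip is near (319,222). I'll enlarge both for precise centres.

```bash
python3 -c "
from h import *
p=cv2.imread('pics/w3.png')
a=cv2.resize(p[85:140,240:373],None,fx=6,fy=6,interpolation=cv2.INTER_CUBIC)
b=cv2.resize(p[210:250,270:370],None,fx=6,fy=6,interpolation=cv2.INTER_CUBIC)
b=cv2.copyMakeBorder(b,0,0,0,a.shape[1]-b.shape[1],cv2.BORDER_CONSTANT)
cv2.imwrite('pics/v3.png',np.vstack([a,b]));print(a.shape,b.shape)
g=cv2.cvtColor(p,cv2.COLOR_BGR2GRAY)
print(g[100:126,300:340][::1,::2])"
```

```text
(330, 798, 3) (240, 798, 3)
[[237 238 238 238 238 227 182 146 127 123 126 123 117 152 209 236 239 238
  237 230]
 [238 238 238 238 236 208 149 126 117 127 130 124 114 131 174 229 239 239
  238 236]
 [238 238 239 238 230 179 133 122 127 138 139 135 126 126 148 211 238 239
  239 239]
 [239 238 238 238 217 157 123 144 161 153 145 144 139 130 134 183 233 240
  239 239]
 [238 238 238 235 193 139 115 181 209 186 166 162 147 138 127 159 224 239
  239 239]
 [237 237 238 230 173 117 108 207 234 223 209 203 168 145 127 143 207 238
  239 239]
 [236 237 237 223 158  96 106 218 239 236 234 231 204 151 133 132 184 236
  239 239]
 [236 236 237 215 147  80 111 221 239 239 239 238 227 159 137 124 161 232
  239 239]
 [237 237 237 207 136  69 112 222 239 239 239 239 233 167 140 121 150 227
  239 239]
 [237 238 237 201 128  62 106 219 239 239 239 239 236 190 145 122 151 225
  239 239]
 [238 238 236 198 124  59  99 212 238 239 239 239 238 219 153 124 151 224
  239 239]
 [237 238 235 195 122  57  94 205 237 239 239 239 239 230 159 122 148 222
  239 239]
 [236 236 234 192 124  58  93 203 238 239 239 239 23
[... 438 characters left out ...]
 183 233
  238 238]
 [234 234 232 224 171 108 155 228 236 236 236 236 235 192 122 135 199 235
  238 238]
 [234 234 234 230 186 134 169 230 235 236 236 237 234 176 124 152 216 237
  237 237]
 [234 234 235 233 202 154 170 223 231 235 236 237 231 151 128 171 225 237
  237 237]
 [234 234 234 234 216 170 162 198 222 230 236 234 224 138 137 190 232 237
  237 237]
 [233 233 234 234 225 188 162 170 198 218 228 221 199 144 157 212 235 236
  236 236]
 [231 232 232 233 230 208 174 161 172 184 200 182 166 158 184 225 234 235
  234 234]
 [229 229 230 230 230 222 194 173 160 157 167 159 155 174 210 230 232 232
  232 233]
 [228 228 228 229 229 227 216 193 172 162 164 170 171 199 224 231 231 231
  231 231]]
```

View pics/v3.png

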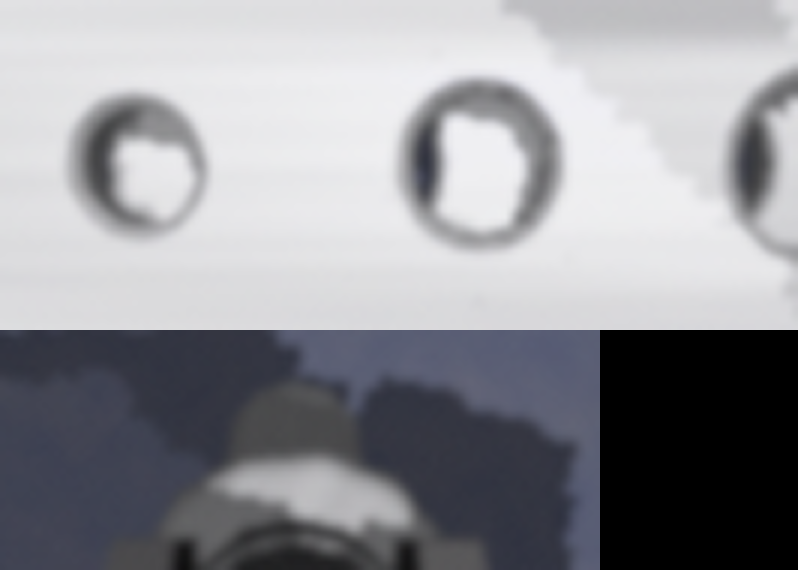

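The enlarged 14 mm hole spans crop x 398–563 and y 78–250, which puts its centre at (319.7,111.9). The punch foot's far edge is at (318.9,218.3) and the collar's front edge at about (319.5,230.3).

```bash
python3 -c "
from h import *
z=np.load('w3.npz');s=ctrl.read_state();T=s['eef_pos'];M=Ro.from_rotvec(s['eef_rot']).as_matrix()
f=lambda u,v,zz:(M.T@(ray(z,u,v,zz)-T)*1000).round(1)
print('hole14',ray(z,319.7,111.9,.043),f(319.7,111.9,.043),'11',f(262.5,112.3,.043),'17',f(376.5,112,.043))
for dz in(.219,.221,.223):print('foot edge',f(318.9,218.3,T[2]-dz))
for dz in(.179,.183):print('collar front',f(319.5,230.3,T[2]-dz))
for dz in(.219,.221,.223):print('foot sides',f(270+232/6,224,T[2]-dz+.008),f(270+360/6,224,T[2]-dz+.008))
# end blocks' screws (top z .055?) small light dots
print('dots',ray(z,169,113,.051),ray(z,548,112,.051))
"
```

```text
hole14 [ 0.55995951 -0.14917459  0.043     ] [ 71.2   0.6 237.2] 11 [ 71.  -35.4 237.2] 17 [ 71.1  36.4 237.3]
foot edge [6.70e+00 1.00e-01 2.19e+02]
foot edge [6.00e+00 1.00e-01 2.21e+02]
foot edge [5.30e+00 1.00e-01 2.23e+02]
collar front [ 14.1   0.5 179. ]
collar front [ 12.6   0.5 183. ]
foot sides [  5.8  -6.1 211. ] [  5.8   6.9 211. ]
foot sides [  5.1  -6.2 213. ] [  5.    6.9 213. ]
foot sides [  4.3  -6.3 215. ] [  4.3   7.  215. ]
dots [ 0.47066623 -0.16855859  0.051     ] [ 0.69552038 -0.12044764  0.051     ]
```

Request:
move_arm([
  [[0.03,0,0],0,5],
  [[0.06,0,0],0,5],
  [[0.0714,0,0],0,5],
  [[0.0714,0,0],0,5],
  [[0.0714,0,0.008],0,5],
  [[0.0714,0,0.012],0,5],
  [[0.0714,0,0.012],0,5],
  [[0.0714,0,0.012],0,5],
])

```text
time_s: 5.53
eef_pos: [0.5586, -0.1504, 0.2663]
eef_rot: [-1.98, -2.438, 0.001]
force: [-0.0, 0.1, -0.9]
gripper_width: 0.0163
finger_force: 58.8
```

```bash
python3 -c "
from h import *
print(ctrl.read_state()['force'])
goto(.55990,-.1491,.258,101.9)"
```

```text
[-0.02854405  0.07512509 -0.85374769]
shift [0.001  0.0016 0.0083] turn -0.001 yaw 101.84 tilt [-0.0007 -0.0001]
```

Request:
move_arm([
  [[0.0012,0.0013,0],0,5],
  [[0.0012,0.0013,0],0,5],
  [[0.0012,0.0013,0.003],0,5],
  [[0.0012,0.0013,0.006],0,5],
  [[0.0012,0.0013,0.008],0,5],
  [[0.0012,0.0013,0.008],0,5],
])

```text
time_s: 6.03
eef_pos: [0.5592, -0.1481, 0.2582]
eef_rot: [-1.979, -2.439, 0.001]
force: [-0.4, -0.6, -1.3]
gripper_width: 0.016
finger_force: 58.8
```

```bash
python3 -c "
from h import *
s=ctrl.read_state();print(s['force'],s['wrist_torque'])
goto(.55990,-.1491,.258,101.9)"
```

```text
[-0.41996812 -0.62605687 -1.3457292 ] [0.04665892 0.00861082 0.01113847]
shift [-0.0011  0.0005  0.0002] turn -0.0 yaw 101.88 tilt [-0.0011  0.0003]
```

Request:
move_arm([
  [[-0.0005,0.0,0.002],0,5],
  [[-0.0005,0.0,0.004],0,5],
  [[-0.0005,0.0,0.006],0,5],
  [[-0.0005,0.0,0.006],0,5],
])

```text
time_s: 6.37
eef_pos: [0.5594, -0.1485, 0.2524]
eef_rot: [-1.979, -2.439, 0.001]
force: [-0.5, -0.1, -1.6]
gripper_width: 0.016
finger_force: 58.8
```

```bash
python3 -c "
from h import *
s=ctrl.read_state();print(s['force'],s['wrist_torque'])
goto(.55990,-.1491,.258,101.9)"
```

```text
[-0.5022967  -0.13359403 -1.60885258] [-0.00049226  0.05971124  0.00403823]
shift [-0.0007  0.0004 -0.0056] turn -0.0 yaw 101.88 tilt [-0.0008  0.0002]
```

Request:
move_arm([
  [[0,0,0.002],0,5],
  [[0,0,0.004],0,5],
  [[0,0,0.006],0,5],
  [[0,0,0.008],0,5],
  [[0,0,0.008],0,5],
])

```text
time_s: 6.78
eef_pos: [0.5599, -0.1488, 0.2466]
eef_rot: [1.978, 2.438, 0.001]
force: [-1.0, 0.9, 8.1]
gripper_width: 0.0162
finger_force: 59.9
```

```bash
python3 -c "
from h import *
s=ctrl.read_state();print(s['force'],s['wrist_torque'])
goto(.55990,-.1491,.258,101.9)"
```

```text
[-0.95430599  0.89345846  8.11138476] [ 0.12826759  0.40898455 -0.00923053]
shift [-0.0003 -0.     -0.0114] turn -0.0 yaw 101.89 tilt [ 0.0017 -0.0009]
```

Request:
move_arm([
  [[0,-0.001,-0.001],0,5],
  [[0,-0.002,-0.001],0,5],
  [[0,-0.003,-0.001],0,5],
  [[0,-0.004,-0.001],0,5],
  [[0,-0.005,-0.001],0,5],
  [[0,-0.006,-0.001],0,5],
  [[0,-0.007,-0.001],0,5],
  [[0,-0.008,-0.001],0,5],
])

```text
time_s: 7.45
eef_pos: [0.5541, -0.1501, 0.2466]
eef_rot: [1.977, 2.434, 0.008]
force: [7.4, 3.6, -0.0]
gripper_width: 0.0161
finger_force: 59.1
```

```bash
python3 -c "
from h import *
s=ctrl.read_state();print(s['force'],s['wrist_torque'])
goto(.5479,-.1520,.258,101.9)"
```

```text
[ 7.37616938  3.60448975 -0.04303698] [ 0.62282617 -1.43487762  0.01655188]
shift [-0.0007 -0.0063 -0.0114] turn -0.002 yaw 101.81 tilt [0.0079 0.0002]
```

Request:
move_arm([
  [[0.0005,-0.001,0.002],0,5],
  [[0.0005,-0.002,0.0025],0,5],
  [[0.0005,-0.003,0.0025],0,5],
  [[0.0005,-0.004,0.0025],0,5],
  [[0.0005,-0.004,0.0025],0,5],
])

```text
time_s: 7.87
eef_pos: [0.5515, -0.1505, 0.2464]
eef_rot: [1.975, 2.429, 0.013]
force: [8.1, 4.6, 10.0]
gripper_width: 0.0161
finger_force: 60.2
```

```bash
python3 -c "
from h import *
s=ctrl.read_state();print(s['force'],s['wrist_torque'])
goto(.5479,-.1520,.258,101.9)"
```

```text
[8.0813614  4.55983256 9.99309276] [ 0.92311731 -1.71671969 -0.02277157]
shift [-0.0008 -0.0036 -0.0116] turn -0.003 yaw 101.77 tilt [ 0.014  -0.0007]
```

Request:
move_arm([
  [[0.001,-0.001,-0.001],0,5],
  [[0.001,-0.002,-0.001],0,5],
  [[0.001,-0.003,-0.001],0,5],
  [[0.001,-0.004,-0.001],0,5],
  [[0.001,-0.004,-0.001],0,5],
])

```text
time_s: 8.28
eef_pos: [0.5467, -0.1508, 0.2463]
eef_rot: [1.975, 2.431, 0.009]
force: [7.9, 2.2, 4.9]
gripper_width: 0.0162
finger_force: 59.6
```

```bash
python3 -c "
from h import *
s=ctrl.read_state();print(s['force'],s['wrist_torque'])
goto(.5479,-.1520,.258,101.9)"
```

```text
[7.86256096 2.24288564 4.88769651] [ 0.39632415 -1.547855   -0.00931947]
shift [-0.0015  0.0011 -0.0117] turn -0.002 yaw 101.82 tilt [ 0.0111 -0.0018]
```

Request:
move_arm([
  [[0,-0.0005,0],0,5],
  [[0,-0.001,0],0,5],
  [[0,-0.0015,0],0,5],
  [[0,-0.002,0],0,5],
  [[0,-0.002,0],0,5],
])

```text
time_s: 8.7
eef_pos: [0.5442, -0.1513, 0.2453]
eef_rot: [1.976, 2.432, 0.007]
force: [7.3, 0.9, 0.3]
gripper_width: 0.0164
finger_force: 59.2
```

```bash
python3 -c "
from h import *
s=ctrl.read_state();print(s['force'],s['wrist_torque'])
goto(.5479,-.1520,.258,101.9)"
```

```text
[7.30252724 0.91029756 0.30910927] [ 0.25538765 -1.47029526  0.0436667 ]
shift [-0.0015  0.0035 -0.0126] turn -0.002 yaw 101.83 tilt [ 0.0089 -0.0016]
```

Request:
move_arm([
  [[0,0,0.001],0,5],
  [[0,0,0.002],0,5],
  [[0,0,0.003],0,5],
  [[0,0,0.003],0,5],
])

```text
time_s: 9.03
eef_pos: [0.5443, -0.1513, 0.2421]
eef_rot: [1.976, 2.433, 0.007]
force: [7.8, 1.2, -0.9]
gripper_width: 0.0163
finger_force: 59.1
```

```bash
python3 -c "
from h import *
s=ctrl.read_state();print(s['force'],s['wrist_torque'])
goto(.5479,-.1520,.258,101.9)"
```

```text
[ 7.79142898  1.22530646 -0.89944289] [ 0.21590391 -1.5476775  -0.01403636]
shift [-0.0015  0.0035 -0.0159] turn -0.001 yaw 101.83 tilt [ 0.0088 -0.0016]
```

Request:
move_arm([
  [[0,0.001,0.001],0,5],
  [[0,0.002,0.003],0,5],
  [[0,0.0025,0.005],0,5],
  [[0,0.003,0.007],0,5],
  [[0,0.003,0.009],0,5],
  [[0,0.003,0.009],0,5],
])

```text
time_s: 9.53
eef_pos: [0.5457, -0.1507, 0.2321]
eef_rot: [1.977, 2.437, 0.002]
force: [6.0, -0.7, -2.1]
gripper_width: 0.016
finger_force: 58.9
```

```bash
python3 -c "
from h import *
s=ctrl.read_state();print(s['force'],s['wrist_torque'])
goto(.5479,-.1520,.258,101.9)"
```

```text
[ 6.03928676 -0.67291535 -2.12798326] [-0.21724017 -1.25615189 -0.01652104]
shift [-0.0017  0.002  -0.0259] turn -0.001 yaw 101.88 tilt [ 0.0033 -0.0015]
```

Sinking freely. Now the last ~6 mm, then collar contact.

Request:
move_arm([
  [[0,0.001,0.001],0,5],
  [[0,0.0015,0.002],0,5],
  [[0,0.0015,0.004],0,5],
  [[0,0.0015,0.006],0,5],
  [[0,0.0015,0.008],0,5],
  [[0,0.0015,0.009],0,5],
])

```text
time_s: 10.03
eef_pos: [0.5464, -0.1505, 0.2255]
eef_rot: [1.978, 2.438, -0.0]
force: [-0.1, -1.2, 21.6]
gripper_width: 0.0162
finger_force: 61.4
```

```bash
python3 -c "
from h import *
s=ctrl.read_state();print(s['force'],s['wrist_torque'])
goto(.5479,-.1520,.258,101.9)"
```

```text
[-0.12349168 -1.20236721 21.55822771] [-0.17600641 -0.01056438 -0.05210412]
shift [-0.0018  0.0012 -0.0325] turn 0.0 yaw 101.9 tilt [ 0.0018 -0.0019]
```

Collar seated. I'll ease off, release and back straight up.

Request:
move_arm([
  [[0,0,-0.002],0,5],
  [[0,0,-0.003],0,5],
  [[0,0,-0.003],0,20],
  [[0,0,-0.003],0,30],
  [[0,0,-0.003],0,40],
  [[0,0,-0.003],0,46],
  [[0,0,-0.003],0,46],
  [[0,0,-0.003],0,46],
], squeeze=20)

```text
time_s: 10.7
eef_pos: [0.5456, -0.1497, 0.226]
eef_rot: [-1.979, -2.438, 0.001]
force: [0.4, 0.6, 0.5]
gripper_width: 0.0458
finger_force: 0.0
```

Request:
move_arm([
  [[0,0,-0.01],0,46],
  [[0,0,-0.03],0,46],
  [[0,0,-0.06],0,46],
  [[0,0,-0.1],0,46],
  [[-0.03,0,-0.12],0,46],
  [[-0.06,0,-0.12],0,46],
  [[-0.06,0,-0.12],0,46],
])

```text
time_s: 11.28
eef_pos: [0.5599, -0.213, 0.3496]
eef_rot: [1.976, 2.43, -0.002]
force: [0.4, 1.2, -0.6]
gripper_width: 0.0461
finger_force: 0.0
```

```bash
python3 -c "
from h import *
print(ctrl.read_state()['force'])
p,d,i=snap('wrist','w4.png');C=cloud(d,i);q=C[(C[...,2]>.06)&(C[...,2]<.1)&(np.hypot(C[...,0]-.5479,C[...,1]+.152)<.03)]
print(len(q),q.max(0),np.median(q,0),[np.round(q[(q[:,2]>a)&(q[:,2]<a+.006)].mean(0),4) for a in(.06,.066,.072,.078)])"
```

```text
[ 0.37068823  1.17070321 -0.5517773 ]
472 [ 0.55634489 -0.14330184  0.08294728] [ 0.54729687 -0.15180927  0.08061274] [array([nan, nan, nan]), array([nan, nan, nan]), array([ 0.547 , -0.1514,  0.0768]), array([ 0.5474, -0.1518,  0.0806])]<string>:5: RuntimeWarning: Mean of empty slice.
  ret = um.true_divide(
```

View pics/w4.png

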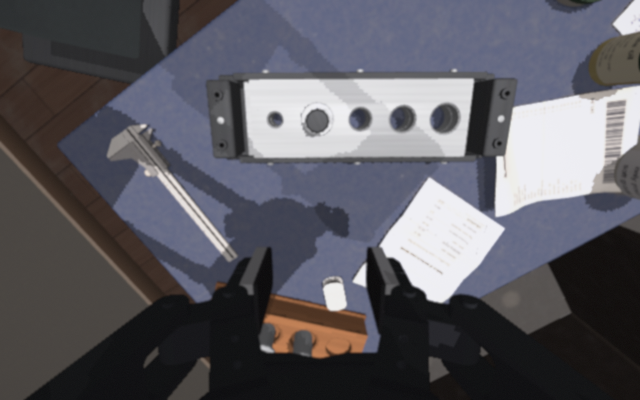

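The picture shows the punch at (316,121), upright in the 14 mm hole with its collar flat. The plate holes look through dark, so they are in line with the die. The cap top is at z = 0.081 and within 1 mm of the expected spot. The gripper is clear.

```bash
python3 -c "
from h import *
print(ctrl.sign_off())"
```

```text
the job is handed in; nothing more can be done
None
```

The 14 mm punch is fully home in its die hole, upright with its collar down on the plate; the highest wrist force I read was about 22 N, and I handed the job in at about 11 s (sign-off gave no verdict).

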